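# Slide the vial case shut past its end ridge

### The arm

A 6-joint arm with a two-finger parallel gripper is mounted at the origin on the work surface. World frame = base frame: x ahead of the robot, y to its left, z up, the work surface at z = 0. Lengths are in m, angles in rad, forces in N, time in s.
With the tool pointing down it reaches from about 0.3 to 0.875 m from the base axis. Payload 6.4 kg.
Tool frame: the origin (TCP) lies midway between the tips of the shut fingers; the grasp point (between the pads) lies 19 mm behind it (ctrl.tcp_to_grasp is the distance from the TCP to the grasp point, in m); z points along the fingers, y is the direction in which the jaws open and shut (so a half turn about z gives the same grasp; the last joint's range is limited). The gripper opens to 85 mm and grips with 20 to 120 N. Pads are 22 mm wide; open, the fingers measure 114 mm over their backs; the gripper's body (76 mm by 85 mm) begins 54 mm behind the grasp point. The pads swing forward as they close: fully open they stand 13 mm farther back than shut.
Start: joints at [-1.37, 0.181, 1.607, -0, 1.354, -0.206], TCP at [0.228, -0.528, 0.231] pointing down, gripper open.
Joint ranges: [-2.99, 2.99], [-0.89, 2.07], [0.3, 2.58], [-1.14, 4.28], [0, 2.63], [-3.12, 3.12]. Speed limits (rad/s): [2.57, 2.57, 3.01, 3.14, 3.14, 3.14].

### API

Orientations are given as a unit quaternion [w, x, y, z].
In Python, from bench import monitor, imaging, order, spotter, ctrl gives the robot as it stands.
- The arm moves only by the shell command python3 -m pendant 'ROWS'. ROWS is JSON, a list that holds one entry, the list of rows, each a list of 5 numbers: the shift along the world's x, y, z in mm, then the turn about the world's z in degrees, then the finger opening in mm, from 0 to 85.4. A call has 1 to 8 rows; each row shifts and turns the commanded pose from where the row before left it; what a row does not reach is not made up. A row lasts 1/8 s, in which the tool goes at most 62.5 mm and 10.7 degrees, less where a joint would pass 70% of its speed; a pose out of reach is approached as far as the arm can. A call with a gripper value outside its range is refused whole. The fingers move at their own pace and stop on an object; the grip force is fixed at half the most. Time passes only in rows, so rows that do not move let the fingers close. It gives the time, the measured TCP pose, the force and the opening at its end, in the units of the state.
- monitor.get_obs(): the state, without advancing time (a new reading comes with each control period).
- imaging.camera(name): name is "side" or "top"; returns a dict with "img" (480x640x3 uint8, red, green, blue), "vfov" (degrees; the focal length in pixels is half the picture's height over the tangent of half this angle, whatever the lens; pixels are square), "cx", "cy" (the principal point, pixels), "origin" and "orientation" of the camera in the world. Camera axes: x right, y down, z forward; pixel columns grow to the right and rows downward; lengths in m; the calibration is good to about 2 mm. A picture is of the moment at which its call begins. There is no depth.
- order.hand_in(): hands the job in, once; it reports no verdict.
Trained networks look in the newest picture that a camera, given by its name, has taken for a name from the list of things; names that differ only in an ending like _2 or _b are one class to them, and where a whole thing is asked for, a point or a joint stands for the part that bears it (a point fixed in the world has none). Each returns a list of dicts, best first, with "confidence" (0 to 1); they miss things now and then, are a little off and sometimes report something else, mostly with a low value. They report only what shows in the picture. A call takes as long as a camera call. They do not tell look-alikes from the thing itself.
- spotter.recognise(camera, thing): "at" ([x, y, z] in m, in the coordinates of the camera as it stood for that picture, good to about 4 mm: the middle of the surface that is visible of it).
- spotter.tip_of(camera, thing): "at" ([x, y, z] in m, in the coordinates of the camera as it stood for that picture, good to about 4 mm: a listed point, or the origin of a listed thing).
The state is a dict: "time_s": time; "q": joint angles; "dq": joint speeds; "joint_efforts": joint torques, N m; "eef_pos": TCP position; "eef_rot": TCP orientation; "wrist_force": force on the tool from outside, world axes, zero at the start; "torque": the same for the moment, N m; "opening": opening from 0.0 (shut) to 1.0 (fully open).
Only numpy, scipy, OpenCV 4.12 (cv2) and the standard library are available. Lean on these libraries where they do the work, as an engineer would, in place of code of your own. Each camera call takes 0.05 s, during which the arm holds its last target. There are 200 camera calls.

### The job

Two identical blue slide-lid cases stand on the pharmacy counter with their white lids drawn partly out. Slide shut the lid of the case that holds the little vials, pressing it over the small ridge at the end of its channel until it is fully home, and let go. Leave the empty case's lid as it is.

Things in the scene. Friction and masses are not known exactly. Their poses are not given: they have to be found in the camera images.
- case: Blue box holding six small amber vials with metal caps (seen in its open part): 180 mm long (x), 80 wide (y), 52 high, fixed. Origin: centre of its underside; z up. Its lid closes towards its +x, away from the robot (yaw within 0.4 rad). The lid's flat top is 46 mm above the counter; lips over the lid's side edges (68 mm clear between) and the +x stop wall rise to 52 mm.
- case_lid (a joint): White lid of the case with the vials, in m: 0 = home against the stop wall, growing as it is drawn out (starts at 0.06 to 0.095). Slides only along the case, about 1.5 N friction. 11 mm before home its front edge meets a small sprung ridge; about 12 N along the channel carries it over (crest at 7 mm), then it snaps on to below 5 mm and stays.
- case_lid_rib (a point): Middle of the top of the finger rib on that lid: a white upright bar across the lid near its trailing (-x) end, 12 mm thick along the case's x, 50 wide along y, 24 tall, top 70 mm above the counter. Moves with the lid, axes as the case's; with the lid home it is 65 mm to the -x side of the case's centre. Can be pinched across its 12 mm or pushed from behind.
- spare_lid_rib (a point): The same point on the lid of the other case, identical but empty. That lid is to stay where it is.
Not all that is in view belongs to the job. Leave any turquoise or yellow look-alike of the case alone.

How it is judged:
At the end, for the whole second after the job is handed in: The lid of the case with the vials is past the ridge and home (within 5.5 mm of the stop), and the empty case's lid is within 12 mm of where it started (value of joint case_lid below 0.0055 m and distance of spare_lid_rib from where it was at the start of the episode below 0.012 m); the robot touches nothing.
It fails at once if the empty case's lid is moved by more than 12 mm (distance of spare_lid_rib from where it was at the start of the episode above 0.012 m).
It also fails if it takes over 35 s, if anything falls off the work surface, if the arm or the gripper's body presses on something with over 40 N, if the wrist force passes 120 N, or if a joint passes its speed limit or range.

## Working session

There is one attempt and no reset: what is moved stays moved. The work goes in short steps, Python scripts to look and compute and a shell command to move; the robot and the scene stay as the last step left them, time stands still between calls to the robot, and variables do not carry over. Pictures are saved under pics/ and viewed, about 8 in all and at most 12, crops included, and the job is handed in when it is done.

```bash
mkdir -p pics; cat > h.py <<'E'
from bench import monitor, imaging, order, spotter, ctrl
import numpy as np, cv2
from scipy.spatial.transform import Rotation as R
def rot(c): return R.from_quat(c["orientation"],scalar_first=True).as_matrix()
def proj(c,p):
    f=240/np.tan(np.radians(c["vfov"])/2); v=rot(c).T@(np.array(p)-c["origin"])
    return np.round([c["cx"]+f*v[0]/v[2],c["cy"]+f*v[1]/v[2]],1)
def ray(c,uv,z):
    f=240/np.tan(np.radians(c["vfov"])/2)
    d=rot(c)@np.array([(uv[0]-c["cx"])/f,(uv[1]-c["cy"])/f,1]); o=np.array(c["origin"])
    return o+d*(z-o[2])/d[2]
def world(c,p): return rot(c)@np.array(p)+c["origin"]
E
python3 - <<'E'
from h import *
for n in("top","side"):
    c=imaging.camera(n); cv2.imwrite(f"pics/{n}0.png",c["img"][:,:,::-1])
    print(n,c["vfov"],np.round(c["origin"],3),np.round(rot(c)[:,2],2))
    for t in("case","case_lid_rib","spare_lid_rib"):
        for d in spotter.tip_of(n,t):
            w=world(c,d["at"]); print(t,round(d["confidence"],2),w.round(4),proj(c,w))
o=monitor.get_obs();print(o["time_s"],o["eef_pos"],o["eef_rot"],o["opening"])
E
```

```text
top 54.38030340404601 [0.441 0.042 1.012] [ 0.14  0.   -0.99]
case 0.96 [0.7663 0.3474 0.0019] [185.9 155.7]
case 0.89 [0.6163 0.1887 0.0033] [257.2 219.7]
case 0.82 [ 0.3469  0.3251 -0.0031] [194.6 346.8]
case 0.63 [0.4401 0.0219 0.0011] [335.8 298.7]
case_lid_rib 0.93 [0.7126 0.3305 0.072 ] [183.7 170.3]
case_lid_rib 0.92 [0.3768 0.0033 0.0703] [346.9 330.7]
case_lid_rib 0.84 [0.4635 0.185  0.076 ] [254.4 289.1]
case_lid_rib 0.83 [0.2798 0.3377 0.0693] [177.5 385.9]
spare_lid_rib 0.73 [ 0.5744 -0.1185  0.0692] [403.3 230.2]
side 48.88826227770773 [0.006 0.735 0.742] [ 0.5  -0.62 -0.61]
case 0.88 [0.773  0.343  0.0046] [146.6 298.5]
case 0.86 [0.3415 0.3247 0.0009] [320.4 401.7]
case 0.68 [0.6189 0.1861 0.004 ] [255.1 286.9]
case 0.68 [0.4404 0.016  0.0008] [372.6 277.9]
case_lid_rib 0.86 [0.7105 0.3296 0.0697] [165.2 283.3]
case_lid_rib 0.81 [0.2816 0.3366 0.0736] [346.2 398. ]
case_lid_rib 0.79 [0.4615 0.1848 0.0683] [314.3 295. ]
case_lid_rib 0.57 [0.3722 0.0026 0.0725] [406.8 260.6]
spare_lid_rib 0.82 [ 0.5714 -0.1172  0.0698] [357.7 202.2]
0.4 [ 0.22753725 -0.52799821  0.23115654] [-1.15756355e-04  9.79383013e-01  2.02012130e-01  1.82407812e-05] 0.9982100737721957
```

View pics/top0.png

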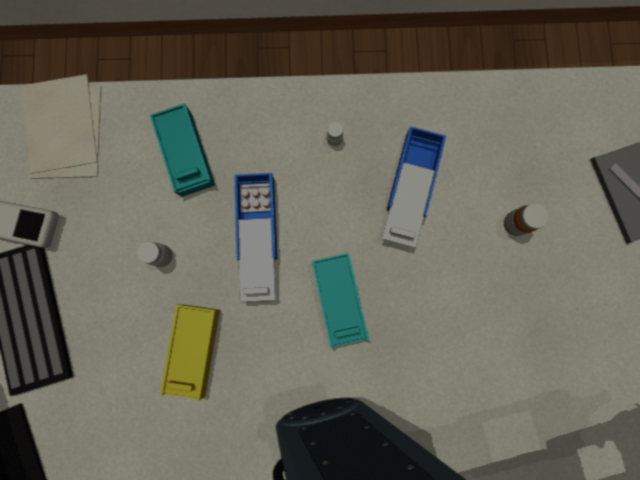

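View pics/side0.png

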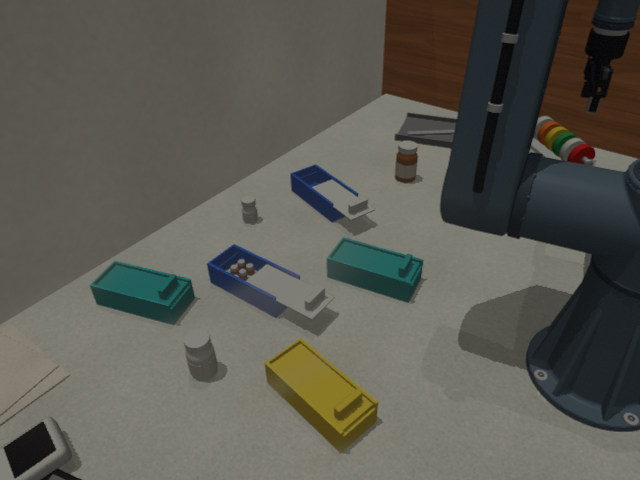

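Candidates in the top view:
- Blue case with vials (256,220)
- Blue empty case (415,190)
- Turquoise (182,150) and turquoise (340,300)
- Yellow (190,350)

I choose the blue one at (256,220), where six vials show. I'll check it in a crop with a fitted overlay.

```bash
python3 - <<'E'
from h import *
c=imaging.camera("top"); im=c["img"]
hsv=cv2.cvtColor(im,cv2.COLOR_RGB2HSV)
m=cv2.inRange(hsv,(105,120,40),(130,255,255)); m[:,:220]=0; m[:,300:]=0
w=im.min(2); 
C=np.array([.6175,.1875])
ys,xs=np.nonzero(m)
L=[];Rr=[]
for y in range(178,250):
    r=xs[ys==y]
    if len(r): L.append(ray(c,(r.min(),y),.052));Rr.append(ray(c,(r.max(),y),.052))
for S in(L,Rr):
    S=np.array(S); p=np.polyfit(S[:,0],S[:,1],1); print("yaw",np.arctan(p[0]),"y at .6175",np.polyval(p,.6175),len(S))
yaw=np.arctan2(.1875-.185,.155)
big=cv2.resize(im[150:320,200:320],None,fx=5,fy=5,interpolation=cv2.INTER_CUBIC)[:,:,::-1].copy()[:800]
big=cv2.resize(im[160:310,200:320],None,fx=4,fy=4,interpolation=cv2.INTER_CUBIC)[:,:,::-1].copy()
def d(p): q=proj(c,p); return tuple(int(v) for v in ((q-[200,160])*4+2))
u=np.array([np.cos(yaw),np.sin(yaw)]);v=np.array([-u[1],u[0]])
for a,b in((90,40),(90,-40),(-90,40),(-90,-40)): cv2.circle(big,d([*(C+u*a/1e3+v*b/1e3),.052]),3,(0,255,0),-1)
for a,b in((6,25),(6,-25),(-6,25),(-6,-25)): cv2.circle(big,d([*(np.array([.4625,.185])+u*a/1e3+v*b/1e3),.07]),3,(0,0,255),-1)
cv2.imwrite("pics/crop1.png",big)
E
```

```text
yaw 0.02805307304337835 y at .6175 0.22595416395524895 72
yaw 0.025031942644116616 y at .6175 0.14642669569178265 72
```

View pics/crop1.png

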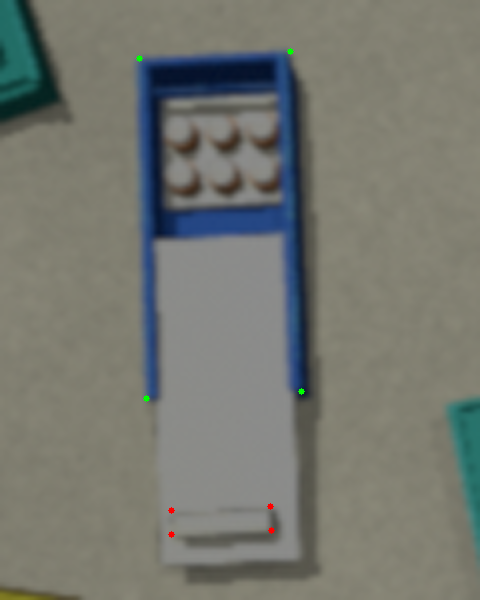

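The crop at (225,150) shows six vials, and the overlay corners fit, with a yaw of about 0.026 rad. The rib is at (0.4625, 0.185). I'll push it from behind with shut fingers, first going to a point above and behind the rib.

```bash
python3 -m pendant '[[[40,45,0,-6,0],[40,45,0,-6,0],[40,45,0,-5,0],[30,50,0,-5,0],[20,55,0,0,0],[0,60,0,0,0],[0,60,0,0,0],[0,60,0,0,0]]]'
python3 -m pendant '[[[0,60,0,0,0],[0,60,0,0,0],[0,60,0,0,0],[0,60,0,0,0],[0,52,0,0,0],[0,0,-40,0,0],[0,0,-40,0,0],[0,0,0,0,0]]]'
```

```text
time_s: 1.45
eef_pos: [0.3973, -0.1063, 0.2315]
eef_rot: [0.0, 1.0, 0.011, 0.0]
wrist_force: [1.4, 0.1, 0.1]
opening: 0.002
time_s: 2.45
eef_pos: [0.3949, 0.1837, 0.1488]
eef_rot: [0.001, 1.0, 0.012, -0.003]
wrist_force: [0.7, -0.5, 0.6]
opening: -0.001
```

```bash
python3 -m pendant '[[[5,0,-40,0,0],[5,0,-35,0,0],[0,0,-15,0,0],[0,0,0,0,0]]]'
python3 - <<'E'
from h import *
o=monitor.get_obs();p=o["eef_pos"];print(p)
for n in("side","top"):
    c=imaging.camera(n); u,v=proj(c,p).astype(int)
    b=cv2.resize(c["img"][max(v-75,0):v+75,max(u-90,0):u+90],None,fx=4,fy=4,interpolation=cv2.INTER_CUBIC)
    cv2.imwrite(f"pics/{n}1.png",b[:,:,::-1])
    for d in spotter.tip_of(n,"case_lid_rib"): print(n,round(d["confidence"],2),world(c,d["at"]).round(4))
E
```

```text
time_s: 2.95
eef_pos: [0.4076, 0.1838, 0.0617]
eef_rot: [0.0, 1.0, 0.011, -0.0]
wrist_force: [0.4, 1.2, -0.4]
opening: 0.0
[0.40762175 0.18378302 0.06168755]
side 0.85 [0.3732 0.0023 0.0712]
side 0.82 [0.4639 0.1841 0.0726]
side 0.67 [0.2792 0.3364 0.0735]
side 0.63 [0.7113 0.328  0.0752]
top 0.96 [0.7119 0.329  0.0684]
top 0.81 [0.4604 0.1853 0.0756]
```

View pics/side1.png

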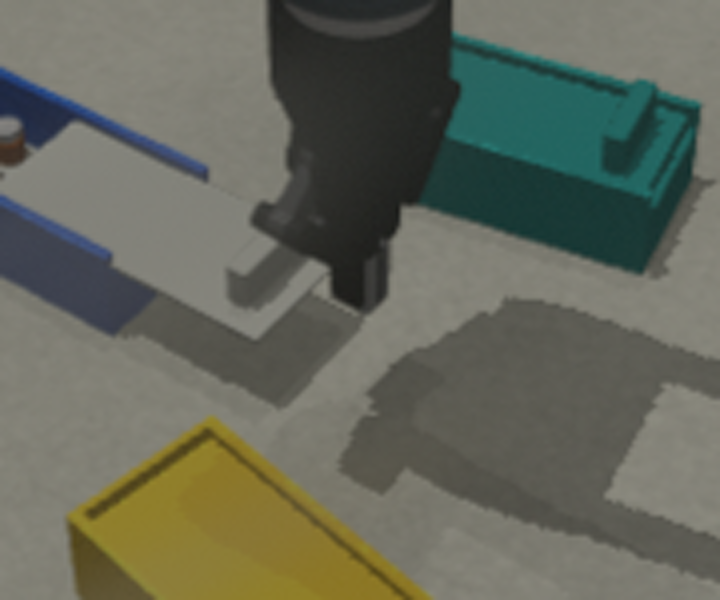

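The finger tips (355,300) are behind the rib (265,270) and clear of it. I'll lower slightly and push.

```bash
python3 -m pendant '[[[0,0,-6,0,0],[15,0,0,0,0],[10,0,0,0,0],[8,0,0,0,0],[8,0,0,0,0],[8,0,0,0,0],[8,0,0,0,0],[0,0,0,0,0]]]'
python3 - <<'E'
from h import *
p=monitor.get_obs()["eef_pos"];print(p)
for n in("side","top"):
    c=imaging.camera(n); u,v=proj(c,p).astype(int)
    for d in spotter.tip_of(n,"case_lid_rib"): print(n,round(d["confidence"],2),world(c,d["at"]).round(4))
    if n=="side":
        b=cv2.resize(c["img"][max(v-75,0):v+75,max(u-90,0):u+90],None,fx=4,fy=4,interpolation=cv2.INTER_CUBIC)
        cv2.imwrite(f"pics/{n}2.png",b[:,:,::-1])
E
```

```text
time_s: 4.15
eef_pos: [0.4654, 0.1838, 0.0553]
eef_rot: [0.0, 1.0, 0.011, 0.0]
wrist_force: [-0.3, -0.3, -0.0]
opening: -0.002
[0.46535077 0.18380359 0.0553217 ]
side 0.83 [0.4849 0.186  0.0709]
side 0.81 [0.2785 0.3342 0.0711]
side 0.8 [0.7084 0.3267 0.0749]
side 0.62 [0.3729 0.006  0.0723]
top 0.68 [0.3753 0.0028 0.0712]
top 0.57 [0.7124 0.3269 0.0687]
top 0.2 [ 0.57   -0.1178  0.0688]
```

View pics/side2.png

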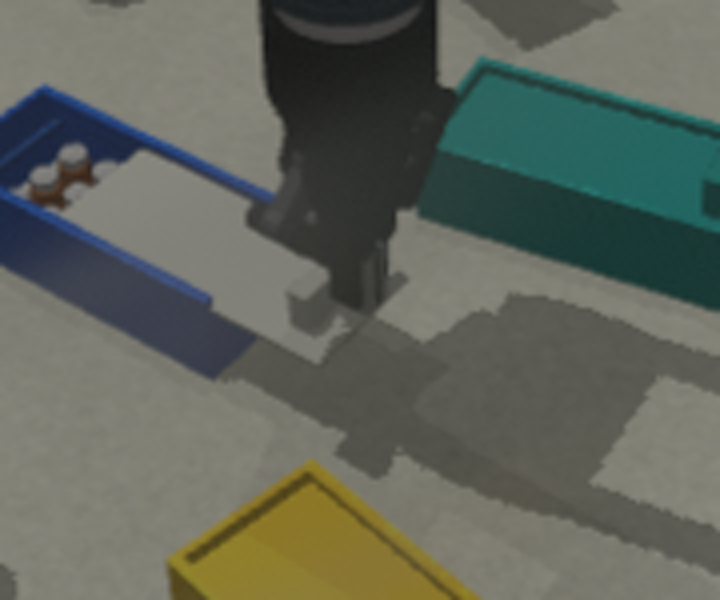

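The rib has moved with the tool (rib ~0.484, tool 0.465). I'll continue to just before the ridge.

```bash
python3 -m pendant '[[[8,0,0,0,0],[8,0,0,0,0],[8,1,0,0,0],[8,0,0,0,0],[8,0,0,0,0],[8,1,0,0,0],[4,0,0,0,0],[0,0,0,0,0]]]'
python3 -m pendant '[[[2,0,0,0,0],[2,0,0,0,0],[2,0,0,0,0]]]'
python3 -m pendant '[[[2,0,0,0,0],[1,0,0,0,0],[1,0,0,0,0]]]'
```

```text
time_s: 5.35
eef_pos: [0.5173, 0.186, 0.0555]
eef_rot: [-0.0, 1.0, 0.011, 0.001]
wrist_force: [0.7, -0.4, 0.1]
opening: -0.0
time_s: 5.72
eef_pos: [0.5226, 0.1861, 0.0554]
eef_rot: [-0.0, 1.0, 0.011, 0.0]
wrist_force: [-1.2, 1.0, 0.5]
opening: 0.0
time_s: 6.1
eef_pos: [0.5245, 0.1861, 0.055]
eef_rot: [0.0, 1.0, 0.012, -0.002]
wrist_force: [-11.6, 1.2, 8.2]
opening: 0.001
```

Ridge contact came where expected. I'll push on in small steps.

```bash
for i in 1 2; do python3 -m pendant '[[[1,0,0,0,0],[1,0,0,0,0],[0,0,0,0,0]]]' | grep -E "pos|force"; done
```

```text
eef_pos: [0.5258, 0.186, 0.0547]
wrist_force: [-10.3, 0.6, 8.0]
eef_pos: [0.531, 0.1858, 0.0553]
wrist_force: [0.3, 0.6, -0.2]
```

Over the crest: the force dropped to zero. I'll press on to the stop.

```bash
for i in 1 2 ; do python3 -m pendant '[[[1,0,0,0,0],[1,0,0,0,0],[0,0,0,0,0]]]' | grep -E "pos|force"; done
```

```text
eef_pos: [0.5329, 0.1858, 0.0554]
wrist_force: [-1.6, -0.3, -0.1]
eef_pos: [0.5348, 0.1859, 0.0553]
wrist_force: [-0.7, 0.2, 0.5]
```

```bash
for i in 1 2; do python3 -m pendant '[[[1,0,0,0,0],[1,0,0,0,0],[0,0,0,0,0]]]' | grep -E "pos|force"; done
```

```text
eef_pos: [0.5348, 0.1859, 0.0551]
wrist_force: [-8.3, 0.2, 6.4]
eef_pos: [0.5348, 0.186, 0.0548]
wrist_force: [-14.0, -0.2, 11.5]
```

There's a hard stop at 0.5348, about 11 mm past the ridge contact, so the lid is home. Now I'll back off, lift, move clear and look.

```bash
python3 -m pendant '[[[-10,0,0,0,0],[-20,0,0,0,0],[-20,0,10,0,0],[-20,0,40,0,0],[0,0,50,0,0],[-20,-50,20,0,0],[-20,-60,0,0,0],[0,-60,0,0,0]]]'
python3 -m pendant '[[[0,-60,0,0,0],[0,-60,0,0,0],[0,0,0,0,0]]]'
python3 - <<'E'
from h import *
for n in("top","side"):
    c=imaging.camera(n)
    for t in("case","case_lid_rib","spare_lid_rib"):
        for d in spotter.tip_of(n,t): print(n,t,round(d["confidence"],2),world(c,d["at"]).round(4))
    u,v=proj(c,[.58,.187,.05]).astype(int)
    b=cv2.resize(c["img"][v-75:v+75,u-90:u+90],None,fx=4,fy=4,interpolation=cv2.INTER_CUBIC)
    cv2.imwrite(f"pics/{n}3.png",b[:,:,::-1])
E
```

```text
time_s: 9.35
eef_pos: [0.4281, 0.0155, 0.1758]
eef_rot: [0.0, 1.0, 0.012, 0.001]
wrist_force: [0.7, 0.1, 0.1]
opening: 0.001
time_s: 9.72
eef_pos: [0.4291, -0.1076, 0.1758]
eef_rot: [0.001, 1.0, 0.008, 0.001]
wrist_force: [-0.6, 0.3, -0.5]
opening: 0.001
top case 0.93 [ 0.3446  0.3272 -0.0048]
top case 0.81 [0.4386 0.0235 0.0015]
top case 0.78 [0.6171 0.1914 0.0028]
top case 0.71 [0.766  0.3481 0.0042]
top case_lid_rib 0.92 [0.7094 0.3299 0.0717]
top case_lid_rib 0.87 [0.5496 0.1874 0.0762]
top case_lid_rib 0.83 [0.3752 0.0024 0.0714]
top case_lid_rib 0.75 [0.2804 0.3368 0.0697]
top case_lid_rib 0.73 [0.6145 0.1891 0.0031]
top spare_lid_rib 0.65 [ 0.57   -0.1178  0.0683]
side case 0.88 [ 3.432e-01  3.265e-01 -3.000e-04]
side case 0.75 [0.4381 0.015  0.0022]
side case 0.74 [0.6194 0.1865 0.0058]
side case 0.63 [0.7698 0.3449 0.0038]
side case_lid_rib 0.94 [0.3728 0.007  0.072 ]
side case_lid_rib 0.94 [0.281  0.3356 0.0711]
side case_lid_rib 0.74 [0.7079 0.328  0.0723]
side spare_lid_rib 0.81 [ 0.5692 -0.116   0.0719]
```

View pics/top3.png

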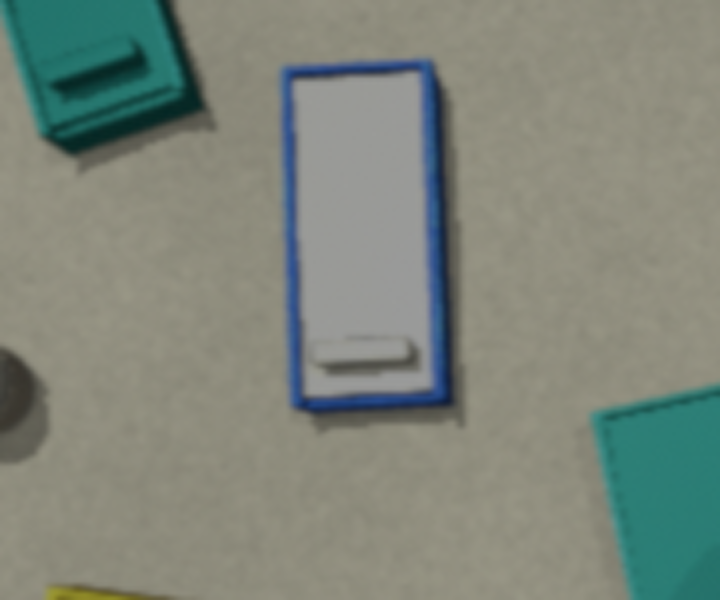

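The lid fills the case up to the stop wall at (360,72), with its rib at (360,352). The spare rib is unmoved and the tool is clear, so I'll hand in.

```bash
python3 -c "
from bench import order; print(order.hand_in())"
```

```text
the job is handed in; nothing more can be done
None
```

I slid the lid of the blue case with the six vials shut by pushing its rib from behind with closed fingers, then backed the arm clear and handed the job in at about 10 s.

- **Lid home:** The push resisted with about 12 N at the ridge, then dropped to about zero as the lid went over. It came up against a hard stop about 11 mm past the ridge contact. The last top picture shows the lid flush with the stop wall, with its rib at x ≈ 0.550 m against about 0.5525 m expected for home. That 2–3 mm gap is within the detector's error.
- **Empty case:** Its rib reads (0.570, -0.118), against (0.574, -0.1185) at the start from the same camera. That difference is detector noise; the arm never touched it.
- **One check failed:** In the last side picture the detector did not report the closed lid's rib, so the final rib position rests on the top camera and the hard stop.

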